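# Lock the tab lid onto the polishing barrel

### The job

Close the polishing barrel: take the lid by its two squeeze tabs and, keeping them squeezed, feel for the spot where its lugs drop through the gaps of the barrel's mouth, press it down on the soft seal and turn it clockwise (seen from above) under the ears to the stop. Then let go so that both bolts spring out into the notches and the lid stays locked. Do not force anything (press and turn gently, as plastic ears snap) and leave the other things on the bench where they are.

Things in the scene. Friction and masses are not known exactly. Their poses are not given: they have to be found in the camera images.
- lid_grip (a point): Grip point of the loose grey lid: on its axis, 40 mm above its underside, amid the two upright black squeeze tabs. It stands tabs up (z up) on the bench, left or right of the barrel; 52 mm high, about 190 g, the same after a half turn. Plug 68 mm in diameter, 16 mm thick, foot chamfered. Tabs: 26 mm wide along x, tops 52 mm up, outer faces 38 mm apart along y when free, 25 mm squeezed.
- lid_lug (a point): Tip of the lug on the lid's +x side, 40 mm from the axis, 8 mm above the underside; another on -x. Each is 22 mm wide and 4 mm thick (6 to 10 mm above the underside).
- tab_a (a joint): Inward travel of the tab on the lid's +y side, m: 0 free (bolt fully out), 0.0065 fully squeezed (bolt drawn in). Sprung: 2 N to start, 7 N fully in.
- tab_b (a joint): The same for the tab on the lid's -y side.
- tab_ledge (a point): Top of the ledge at the foot of tab_a, 27 mm above the lid's underside; it stands out 6 mm from the tab's outer face, and tab_b has the same. Fingertips may rest on the ledges and push down there.
- bolt_tip (a point): Tip of tab_a's steel bolt, 10 mm wide, 17 to 22 mm above the lid's underside, pointing to the lid's +y: 47.5 mm from the axis, or 41 mm with the tab squeezed. tab_b's bolt points to -y.
- barrel_mouth (a point): Centre of the barrel's mouth, on its axis (z up), 100 mm above the bench, level with the top of two ears: inward rims, 4 mm thick, leaving a 72 mm opening. The collar round them (88 mm inside, 100 outside) rises 10 mm higher. Grey six-sided tub, 112 mm across, clamped to a round wooden stand; fixed. Locked, the lid is held up against the ears: lid_grip 26 mm above this point.
- barrel_gap (a point): Nominal place of a gap between the ears for the lugs, 25 mm wide, level with the ears, 45 deg anticlockwise from the mouth's x axis; another opposite. But the collar with ears, gaps and notches is a screwed ring, tightened 8 to 40 deg clockwise past nominal, which no reading gives: feel (or look) for the gaps. The lid enters with its x axis along the gaps, either way round, bolts drawn in, else they land on the collar.
- barrel_notch (a point): Nominal place of a notch in the collar's top, on the mouth's +y (past it by the same 8 to 40 deg); another opposite. 14 mm wide, 10 mm deep. In the gaps the lid cannot turn anticlockwise; turned clockwise about 45 deg from there it meets a hard stop (about 0.5 N m of turning is plenty), where the bolts face the notches with 2 mm of play each side.
- seal_level (a point): Where the lid's underside meets the rubber seal ring: 12 mm below the mouth, give or take 1 mm, which differs and is not in this reading. It yields 3 N per mm for 4.5 mm (13.5 N), then is hard. Lugs pass under the ears once the underside is over 14 mm below the mouth, which takes 3 to 10 N: pressing steadily with 10 to 13 N serves. Above 30 N between lid and barrel something snaps.
- spare_lid: Bystander: flat grey lid without tabs, 84 mm in diameter, with a bar across the top, 24 mm high; origin at its underside. Left or right of the barrel, where the tab lid is not.
- glue: Bystander: white glue bottle, 70 mm in diameter, 250 mm high; origin at its underside.
- pliers: Bystander: pliers lying on the right; origin under the pivot.
- brush: Bystander: brush lying on the left; origin at its underside.
- jar: Bystander: glass jar, 64 mm in diameter, 75 mm high; origin at its underside.
- mosaic: Bystander: mosaic board 120 mm square, 13 mm thick, on the right; origin at its underside.
- tin: Bystander: open metal tin, 72 mm in diameter, 85 mm high; origin at its underside.
- lid: The loose tab lid as a whole; origin at the centre of its underside, axes as lid_grip.
- barrel: The barrel with its stand as a whole; origin on its axis at the bench, axes as barrel_mouth.
There are look-alikes about, which are no part of the job. Leave any turquoise look-alike of the lid alone. What is shaped like the barrel but yellow is not meant.

How it is judged:
On the way:
1. the lid is down in the mouth on its seal, lugs through the gaps, both tabs squeezed (z of lid_grip in the frame of barrel_mouth below 0.0268 m and horizontal distance between lid_grip and barrel_mouth below 0.006 m and value of joint each of tab_a, tab_b above 0.003 m), for 0.05 s.
At the end, for the whole second after the job is handed in: The lid sits upright in the barrel's mouth (grip point 23.5 to 27.5 mm above the mouth, within 4 mm of the axis, tilted under 0.06 rad), turned home so that both bolts have sprung out into the notches (tab joints under 1.5 mm), at rest (z of lid_grip in the frame of barrel_mouth between 0.0235 and 0.0275 m and horizontal distance between lid_grip and barrel_mouth below 0.004 m and angle between lid_grip's own z axis and vertical below 0.06 rad and value of joint each of tab_a, tab_b below 0.0015 m and linear speed of lid below 0.01 m/s); the robot touches nothing.
It fails at once if lid and barrel forced against each other with more than 30 N (contact force between lid and barrel above 30 N).
It fails at once if another thing on the bench is moved more than 30 mm (distance of any of spare_lid, glue, pliers, brush, jar, mosaic, tin from where it was at the start of the episode above 0.03 m).
It also fails if it takes over 69 s, if anything falls off the work surface, if the arm or the gripper's body presses on something with over 40 N, if the wrist force passes 120 N, or if a joint passes its speed limit or range.

### The arm

A 7-joint arm with a two-finger parallel gripper is mounted at the origin on the work surface. World frame = base frame: x ahead of the robot, y to its left, z up, the work surface at z = 0. Lengths are in m, angles in rad, forces in N, time in s.
With the tool pointing down it reaches from about 0.4 to 0.9 m from the base axis. Payload 5.6 kg.
Tool frame: the origin (TCP) lies midway between the tips of the shut fingers; the grasp point (between the pads) lies 19 mm behind it; y points along the fingers, z is the direction in which the jaws open and shut, and the axes are right-handed (so a half turn about y gives the same grasp; the last joint's range is limited). The gripper opens to 92 mm and grips with 3 to 60 N. Pads are 20 mm wide; open, the fingers measure 128 mm over their backs; the gripper's body (75 mm by 189 mm) begins 69 mm behind the grasp point.
Start: joints at [-1.216, 0.468, -0.012, 1.603, 0.006, 1.071, -0.056], TCP at [0.252, 0.599, 0.215] pointing down, gripper open.
Joint ranges: [-2.53, 2.53], [-0.31, 2.02], [-1.57, 1.55], [0.28, 2.44], [-1.29, 4.43], [0.15, 1.84], [-2.92, 2.92]. Speed limits (rad/s): [2.57, 2.57, 3.14, 3.14, 3.14, 3.14, 3.14].

### API

Orientations are given as a 3x3 rotation matrix whose columns are the frame's x, y, z axes.
In Python, from station import env, effector, solver, viewer, workorder, search_frame, tip_of gives the robot as it stands. Calls block until the motion is done:
- env.reach(position, orientation): joint-space move of the TCP to a pose.
- env.movel(position, frame=None, rate=0.15): straight line of the TCP; frame=None keeps the orientation; rate is the mean speed in m/s.
- env.goto_joints(angles): joint-space move.
- effector.release() and effector.grasp(squeeze=None): open the fingers fully, or close them until they stop; squeeze is the grip in N (None keeps the last).
- env.pause(seconds).
- solver.inverse_kinematics(position, orientation): joint angles nearest the present ones, or None.
- env.sense(): the state.
- viewer.read_camera(name): name is "side" or "top" or "wrist"; returns (picture, depth): 480x640x3 uint8, red, green, blue; 480x640 float32, m along the optical axis (not along the pixel's ray), 0 where there is no reading.
- viewer.camera_info(name): a dict with "intrinsics" (3x3 intrinsics, pixels), "dist_coeffs" ([k1, k2, p1, p2, k3] as OpenCV has them; the pictures are not rectified), "eye" and "rotation" of the camera in the world; the wrist camera has in their place "T_tool_cam" (4x4, takes a point from camera to tool coordinates, whose origin is the TCP and whose axes are the tool frame's). Camera axes: x right, y up, looking along -z (the intrinsics and any distortion apply to the point x, -y, -z); pixel columns grow to the right and rows downward; lengths in m; the calibration is good to about 2 mm. A picture is of the moment at which its call begins: read the wrist's pose just before it. camera_info takes no time and is no camera call.
A pose or a line that the arm cannot do raises env.PlanningError and nothing moves.
- workorder.finish_job(): hands the job in, once; it reports no verdict.
Trained networks look in the newest picture that a camera, given by its name, has taken for a name from the list of things; names that differ only in an ending like _2 or _b are one class to them, and where a whole thing is asked for, a point or a joint stands for the part that bears it (a point fixed in the world has none). Each returns a list of dicts, best first, with "score" (0 to 1); they miss things now and then, are a little off and sometimes report something else, mostly with a low value. They report only what shows in the picture. A call takes as long as a camera call. They do not tell look-alikes from the thing itself.
- search_frame(camera, name): "at" ([x, y, z] in m, in world coordinates, good to about 4 mm: the middle of the surface that is visible of it).
- tip_of(camera, name): "at" ([x, y, z] in m, in world coordinates, good to about 4 mm: a listed point, or the origin of a listed thing).
The state is a dict: "t": time; "joint_positions": joint angles; "joint_velocities": joint speeds; "tau": joint torques, N m; "ee_pos": TCP position; "tcp_rot": TCP orientation; "wrist_force": force on the tool from outside, world axes, zero at the start; "moment": the same for the moment, N m; "gripper_width": finger opening in m.
Only numpy, scipy, OpenCV 4.12 (cv2) and the standard library are available. Lean on these libraries where they do the work, as an engineer would, in place of code of your own. Each camera call takes 0.05 s, during which the arm holds its last target. There are 200 camera calls.

## Working session

There is one attempt and no reset: what is moved stays moved. The work goes in short steps, each a Python script; the robot and the scene stay as the last script left them, time stands still between calls to the robot, and variables do not carry over. Pictures are saved under pics/ and viewed, about 8 in all and at most 12, crops included, and the job is handed in when it is done.

```bash
ls; mkdir -p pics; python3 - <<'E'
from station import env, effector, solver, viewer, workorder, search_frame, tip_of
import cv2, numpy as np
s=env.sense(); print(s['t'],s['ee_pos'],np.round(s['tcp_rot'],3),s['gripper_width'])
ims=[]
for c in ['top','side']:
    im,d=viewer.read_camera(c); cv2.imwrite(f'pics/{c}0.png',im[:,:,::-1]); np.save(f'pics/{c}0.npy',d)
    i=viewer.camera_info(c); print(c,np.round(i['eye'],3),np.round(i['rotation'],3).tolist(),i['intrinsics'],i['dist_coeffs'])
    for n in ['lid_grip','lid_lug','barrel_mouth','barrel_gap','barrel_notch','tab_ledge','spare_lid','lid','barrel']:
        print(c,n,[(np.round(r['at'],3).tolist(),round(r['score'],2)) for r in tip_of(c,n)])
print(env.sense()['t'], viewer.camera_info('wrist'))
E
```

```text
pics
0.0 [0.25166265 0.59868324 0.21365743] [[ 0.922 -0.001  0.387]
 [-0.387 -0.002  0.922]
 [ 0.    -1.    -0.002]] 0.09227045852960024
top [ 0.363 -0.036  1.161] [[0.004, 0.982, -0.191], [-1.0, -0.002, -0.031], [-0.03, 0.191, 0.981]] [[459.69548706   0.         314.49575171]
 [  0.         459.69548706 244.31410875]
 [  0.           0.           1.        ]] [-0.09790625  0.          0.          0.          0.        ]
top lid_grip [([0.52, 0.147, 0.041], 0.61), ([0.533, 0.265, 0.039], 0.57)]
top lid_lug [([0.546, 0.307, 0.007], 0.95), ([0.56, 0.148, 0.01], 0.61)]
top barrel_mouth [([0.388, -0.079, 0.101], 0.83), ([0.606, -0.04, 0.099], 0.81)]
top barrel_gap [([0.422, -0.055, 0.102], 0.67), ([0.489, 0.281, 0.015], 0.29)]
top barrel_notch [([0.398, -0.029, 0.1], 0.89), ([0.39, -0.471, 0.001], 0.71), ([0.616, 0.007, 0.105], 0.6)]
top tab_ledge [([0.511, 0.273, 0.028], 0.54), ([0.52, 0.166, 0.029], 0.48)]
top spare_lid [([0.495, -0.261, -0.004], 0.65)]
top lid [([0.52, 0.141, -0.001], 0.86), ([0.53, 0.265, 0.001], 0.57), ([0.636, -0.026, 0.101], 0.45)]
top barrel [([0.391, -0.076, 0.0
[... 1054 characters left out ...]
.603, -0.04, -0.0], 0.91), ([0.394, -0.078, 0.002], 0.76), ([0.495, -0.256, -0.002], 0.37)]
1.0 {'intrinsics': array([[425.8527216 ,   0.        , 318.68198794],
       [  0.        , 425.8527216 , 238.26448851],
       [  0.        ,   0.        ,   1.        ]]), 'dist_coeffs': array([0.0196923, 0.       , 0.       , 0.       , 0.       ]), 'T_tool_cam': array([[-1.01769597e-03, -9.71524745e-01, -2.36935927e-01,
        -6.58449087e-02],
       [ 4.56448451e-04,  2.36935574e-01, -9.71525257e-01,
        -1.69819303e-01],
       [ 9.99999378e-01, -1.09686638e-03,  2.02322585e-04,
         1.29976153e-03],
       [ 0.00000000e+00,  0.00000000e+00,  0.00000000e+00,
         1.00000000e+00]])}
```

View pics/top0.png

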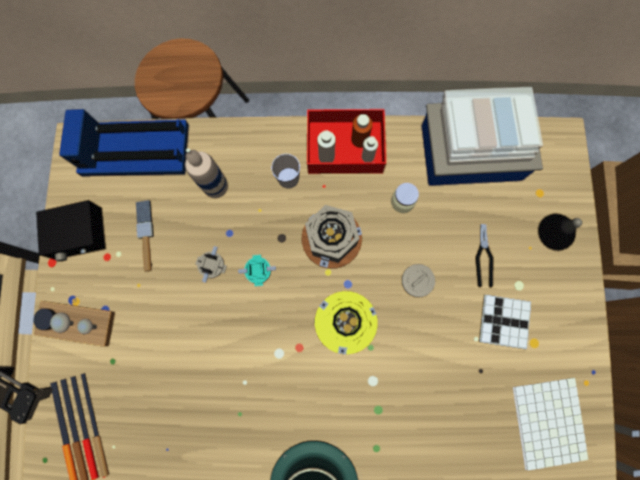

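View pics/side0.png

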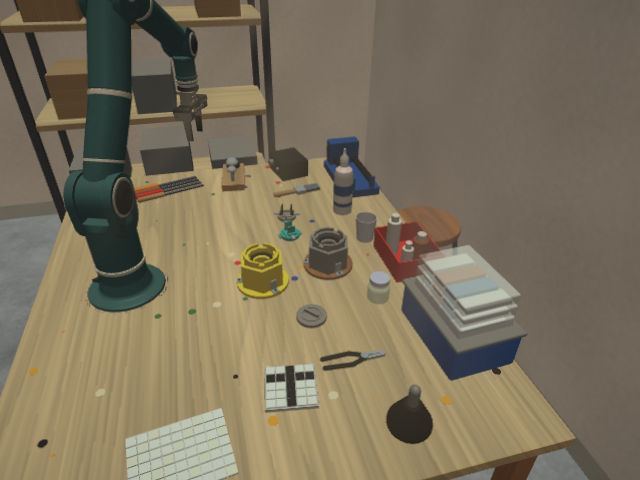

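The grey lid is at top px (210,264), about (0.533, 0.266). The turquoise look-alike is at px (257,270) and gets left alone. The grey barrel on the wooden stand is at px (333,233), about (0.606, -0.041); the yellow one at (346,322) isn't meant. Next is a close wrist look at both the lid and the barrel.

```bash
cat > h.py <<'E'
from station import env, effector, solver, viewer, workorder, search_frame, tip_of
import cv2, numpy as np
def R(deg):
    a=np.radians(deg); c,s=np.cos(a),np.sin(a)
    return np.array([[s,0,c],[-c,0,s],[0,-1,0]])
def st(tag=''):
    s=env.sense(); print(tag,'t%.2f'%s['t'],np.round(s['ee_pos'],4),'F',np.round(s['wrist_force'],1),'M',np.round(s['moment'],2),'w%.4f'%s['gripper_width'],'j7 %.2f'%s['joint_positions'][6]); return s
def look(name,names=()):
    s=env.sense(); im,d=viewer.read_camera('wrist')
    i=viewer.camera_info('wrist'); T=np.eye(4); T[:3,:3]=s['tcp_rot']; T[:3,3]=s['ee_pos']; T=T@i['T_tool_cam']
    cv2.imwrite(f'pics/{name}.png',im[:,:,::-1]); np.savez(f'pics/{name}.npz',d=d,T=T,K=i['intrinsics'],D=i['dist_coeffs'],im=im)
    for n in names: print(name,n,[(np.round(r['at'],4).tolist(),round(r['score'],2)) for r in tip_of('wrist',n)])
def rectify(name,centre,z,size=0.14,ppm=4000):
    "orthophoto of the plane z; image right = world -y, up = world +x"
    f=np.load(f'pics/{name}.npz'); n=int(size*ppm)
    r,c=np.mgrid[0:n,0:n]; X=centre[0]+(n/2-r)/ppm; Y=centre[1]+(n/2-c)/ppm
    P=np.stack([X,Y,np.full_like(X,z)],-1).reshape(-1,3); T=f['T']; p=(P-T[:3,3])@T[:3,:3]
    p=p*[1,-1,-1]; uv,_=cv2.projectPoints(p,np.zeros(3),np.zeros(3),f['K'],f['D'])
    m=uv.reshape(n,n,2).astype(np.float32); return cv2.remap(f['im'][:,:,::-1],m[...,0],m[...,1],cv2.INTER_LINEAR)
E
python3 - <<'E'
from h import *
env.reach([0.533,0.266,0.17],R(162)); st()
look('lid1',['lid_grip','lid_lug','tab_ledge','bolt_tip','lid'])
env.movel([0.606,-0.041,0.24],R(95),rate=0.3); st()
look('bar1',['barrel_mouth','barrel_gap','barrel_notch','barrel'])
a=rectify('bar1',[0.606,-0.041],0.10); b=rectify('lid1',[0.533,0.266],0.02,0.14)
cv2.imwrite('pics/bar_r.png',a); cv2.imwrite('pics/both.png',cv2.resize(np.hstack([a,b]),(800,400)))
E
```

```text
t2.97 [0.5327 0.2668 0.1701] F [-0.2  0.5 -0.4] M [0.07 0.12 0.02] w0.0916 j7 2.22
lid1 lid_grip [([0.5394, 0.2677, 0.037], 0.93), ([0.5177, 0.145, 0.0373], 0.69)]
lid1 lid_lug [([0.5589, 0.1494, 0.0065], 0.8), ([0.749, 0.2649, 0.0007], 0.68), ([0.5452, 0.3062, 0.01], 0.6)]
lid1 tab_ledge [([0.5182, 0.1705, 0.0247], 0.9), ([0.517, 0.272, 0.0284], 0.72), ([0.4905, 0.2774, 0.0201], 0.33)]
lid1 bolt_tip [([0.4911, 0.2761, 0.0189], 0.96), ([0.5196, 0.1939, 0.0182], 0.96)]
lid1 lid [([0.5205, 0.1432, -0.0006], 0.92), ([0.5336, 0.2654, 0.0012], 0.55), ([0.5458, 0.305, 0.011], 0.17)]
 t4.58 [ 0.6056 -0.0392  0.2396] F [-0.6  0.1  0.3] M [0.09 0.01 0.01] w0.0920 j7 1.72
bar1 barrel_mouth [([0.6009, -0.04, 0.1007], 0.57)]
bar1 barrel_gap [([0.6404, -0.0264, 0.0995], 0.92)]
bar1 barrel_notch [([0.6143, 0.0058, 0.1083], 0.81)]
bar1 barrel [([0.6056, -0.0452, -0.0019], 0.8)]
```

View pics/both.png

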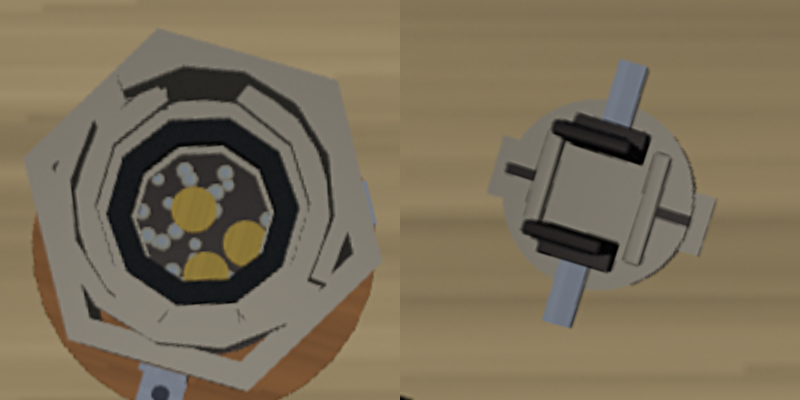

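```bash
python3 - <<'E'
from h import *
from scipy.optimize import least_squares
f=np.load('pics/bar1.npz'); d=f['d']; v,u=np.nonzero(d>0); z=d[v,u]
n=cv2.undistortPoints(np.stack([u,v],-1).astype(np.float64)[:,None],f['K'],f['D'])[:,0]
P=np.c_[n[:,0]*z,-n[:,1]*z,-z]@f['T'][:3,:3].T+f['T'][:3,3]
P=P[np.hypot(P[:,0]-.605,P[:,1]+.041)<.065]
h,e=np.histogram(P[:,2],bins=np.arange(.06,.13,.002)); print([(round(a,3),int(b)) for a,b in zip(e,h) if b>150])
np.save('pics/bar1_P.npy',P)
# ear-level inner rim: inner edge points; top collar outer edge hex -> use ring inner at ear plane
def inner(zlo,zhi,c,rmax=.05):
    Q=P[(P[:,2]>zlo)&(P[:,2]<zhi)]; q=Q[:,:2]-c; a=np.degrees(np.arctan2(q[:,1],q[:,0])); r=np.hypot(*q.T); out=[]
    for k in range(-180,180,5):
        m=(a>=k)&(a<k+5)&(r<rmax)
        out.append((k,round(1000*np.percentile(r[m],3),1) if m.sum()>5 else None,round(1000*np.percentile(r[m],97),1) if m.sum()>5 else None))
    return out
c=np.array([.6045,-.0415])
print('ear',inner(.095,.104,c)); print('collar',inner(.106,.116,c,.06))
a=rectify('bar1',[0.6045,-0.0415],0.10,.13,6000)[:, :]; b=cv2.resize(a,(600,600)); cv2.imwrite('pics/bar_big.png',b)
E
```

```text
[(np.float64(0.074), 1234), (np.float64(0.076), 731), (np.float64(0.086), 1151), (np.float64(0.088), 3245), (np.float64(0.09), 2838), (np.float64(0.098), 2025), (np.float64(0.1), 1235), (np.float64(0.102), 162), (np.float64(0.104), 153), (np.float64(0.106), 170), (np.float64(0.108), 2051), (np.float64(0.11), 1113)]
ear [(-180, None, None), (-175, None, None), (-170, None, None), (-165, np.float64(38.6), np.float64(50.0)), (-160, np.float64(37.8), np.float64(48.2)), (-155, np.float64(36.8), np.float64(43.3)), (-150, np.float64(36.5), np.float64(43.6)), (-145, np.float64(36.3), np.float64(49.5)), (-140, np.float64(36.6), np.float64(49.7)), (-135, np.float64(36.7), np.float64(49.8)), (-130, np.float64(37.6), np.float64(49.7)), (-125, np.float64(37.7), np.float64(48.3)), (-120, np.float64(37.1), np.float64(44.5)), (-115, np.float64(36.6), np.float64(44.0)), (-110, np.float64(36.4), np.float64(44.2)), (-105, np.float64(36.5), np.float64(44.7)), (-100, np.float64(36.9), np.float64(45.3)), (-95, np.float64(37.6), np.float64(44.8)), (-90, np.float64(37.6), np.float64(44.3)), (-85, np.float64
[... 4421 characters left out ...]
at64(49.6)), (100, np.float64(43.9), np.float64(49.8)), (105, np.float64(44.5), np.float64(50.5)), (110, np.float64(44.1), np.float64(50.0)), (115, np.float64(43.9), np.float64(49.3)), (120, np.float64(43.6), np.float64(49.2)), (125, np.float64(43.9), np.float64(49.6)), (130, np.float64(44.3), np.float64(50.1)), (135, np.float64(44.5), np.float64(50.2)), (140, np.float64(44.0), np.float64(49.6)), (145, np.float64(43.8), np.float64(49.3)), (150, np.float64(43.9), np.float64(49.5)), (155, np.float64(44.4), np.float64(50.0)), (160, np.float64(44.9), np.float64(50.6)), (165, np.float64(44.2), np.float64(50.0)), (170, np.float64(44.0), np.float64(49.6)), (175, np.float64(43.9), np.float64(49.7))]
```

View pics/bar_big.png

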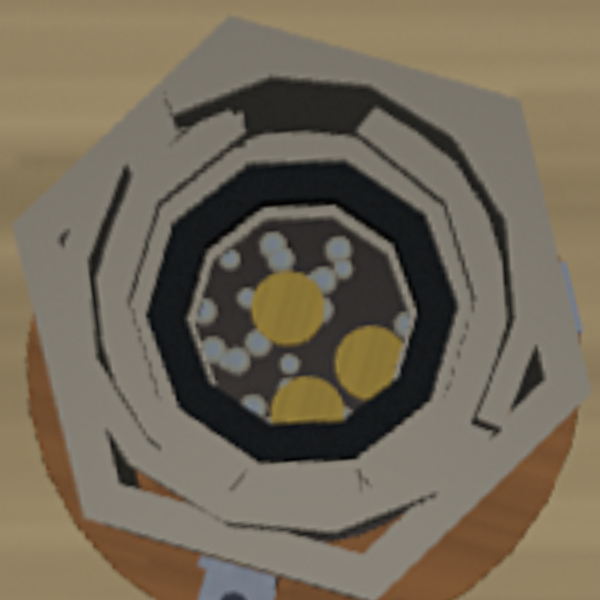

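```bash
cat >> h.py <<'E'
def cloud(name):
    f=np.load(f'pics/{name}.npz'); d=f['d']; v,u=np.nonzero(d>0); z=d[v,u]
    n=cv2.undistortPoints(np.stack([u,v],-1).astype(np.float64)[:,None],f['K'],f['D'])[:,0]
    return np.c_[n[:,0]*z,-n[:,1]*z,-z]@f['T'][:3,:3].T+f['T'][:3,3]
def near(P,c,r,zlo,zhi):
    q=P[:,:2]-c; rr=np.hypot(*q.T); return P[(rr>=r[0])&(rr<r[1])&(P[:,2]>zlo)&(P[:,2]<zhi)]
def angs(Q,c): return np.degrees(np.arctan2(Q[:,1]-c[1],Q[:,0]-c[0]))
def holes(a,mn=5):
    a=np.sort(a); a=np.r_[a,a[0]+360]; k=np.nonzero(np.diff(a)>mn)[0]; return [(round(a[i],1),round(a[i+1],1),round((a[i]+a[i+1])/2,1)) for i in k]
E
python3 - <<'E'
from h import *
P=cloud('bar1'); c=np.array([.6045,-.0415])
Q=near(P,c,(.040,.056),.107,.114)
m,r=cv2.minEnclosingCircle((near(Q,c,(.040,.0515),.107,.114)[:,:2]*1000).astype(np.float32)); print('enclosing',m,r)
from scipy.optimize import least_squares
# centre from mean inner/outer radius by angle: fit r=r0+dx cos+dy sin over uniform angle bins
A=[];b=[]
a=angs(Q,c); rr=np.hypot(*(Q[:,:2]-c).T)
for k in range(-180,180,4):
    s=(a>=k)&(a<k+4)
    if s.sum()>8:
        t=np.radians(k+2); A.append([1,np.cos(t),np.sin(t)]); b.append((np.percentile(rr[s],3)+np.percentile(rr[s],97))/2)
x=np.linalg.lstsq(np.array(A),np.array(b),rcond=None)[0]; c=c+x[1:]; print('centre',c,'r',x[0])
for lo,hi in ((.0385,.0405),(.0405,.043)): print('ear gaps',holes(angs(near(P,c,(lo,hi),.095,.104),c)))
print('notch',holes(angs(near(P,c,(.046,.0495),.106,.114),c)), 'ear top z',np.median(near(P,c,(.038,.043),.096,.103)[:,2]))
L=cloud('lid1'); c=np.array([.534,.2655])
for nm,rg,z0,z1 in (('lug',(.036,.045),.004,.013),('bolt',(.038,.05),.015,.025),('tab',(.0,.022),.045,.056),('tops',(.0,.05),.045,.056)):
    Q=near(L,c,rg,z0,z1); print(nm,len(Q),Q.mean(0).round(4))
    if len(Q)>20:
        rect=cv2.minAreaRect((Q[:,:2]*1000).astype(np.float32)); print(rect)
        km=cv2.kmeans((Q[:,:2]).astype(np.float32),2,None,(3,20,1e-6),3,0); C=km[2]; dd=C[1]-C[0]; print(C.round(4).tolist(),'mid',C.mean(0).round(4),'ang',np.degrees(np.arctan2(dd[1],dd[0])).round(1))
E
```

```text
enclosing (604.68701171875, -41.91194534301758) 51.188289642333984
centre [ 0.60469469 -0.04185355] r 0.04732410342823777
ear gaps [(np.float64(-18.1), np.float64(18.0), np.float64(-0.1)), (np.float64(161.6), np.float64(198.7), np.float64(180.2))]
ear gaps [(np.float64(-19.6), np.float64(17.9), np.float64(-0.8)), (np.float64(160.8), np.float64(197.8), np.float64(179.3))]
notch [(np.float64(-144.3), np.float64(-125.8), np.float64(-135.1)), (np.float64(35.8), np.float64(53.9), np.float64(44.8))] ear top z 0.09977232427039368
lug 240 [0.5379 0.2758 0.0096]
((535.6785888671875, 267.580078125), (80.08094024658203, 21.61266326904297), 73.06550598144531)
[[0.5461999773979187, 0.303600013256073], [0.5242999792098999, 0.23029999434947968]] mid [0.5352 0.267 ] ang -106.7
bolt 361 [0.5382 0.2665 0.0216]
((535.32958984375, 267.5664367675781), (10.511768341064453, 95.16532135009766), 73.6334457397461)
[[0.5759000182151794, 0.25529998540878296], [0.49410000443458557, 0.27959999442100525]] mid [0.535  0.2675] ang 163.4
tab 575 [0.5345 0.2667 0.051 ]
((535.2730712890625, 267.3950500488281), (26.011756896972656, 39.207725524902344), 73.84183502197266)
[[0.550599992275238, 0.2615000009536743], [0.5194000005722046, 0.27160000801086426]] mid [0.535  0.2665] ang 162.0
tops 603 [0.535  0.2671 0.051 ]
((535.2747192382812, 267.4107666015625), (26.010223388671875, 39.21263122558594), 73.78593444824219)
[[0.5509999990463257, 0.2621999979019165], [0.5194000005722046, 0.2718999981880188]] mid [0.5352 0.2671] ang 162.9
```

```bash
python3 - <<'E'
from h import *
g=[.5353,.2675]
env.movel([*g,.12],R(163.5),rate=.3); env.movel([*g,.0285],rate=.12); st('down')
effector.grasp(40); s=st('grip'); look('grip')
env.movel([g[0],g[1],.2],rate=.2); st('lift'); env.pause(.2); st('rest')
env.movel([.6047,-.0419,.2],R(89.8),rate=.25); st('over')
env.movel([.6047,-.0419,.150],rate=.1); env.pause(.2); st('low')
look('held',['lid_grip','bolt_tip'])
im=cv2.imread('pics/held.png'); cv2.imwrite('pics/held_g.png',np.hstack([cv2.resize(cv2.imread('pics/grip.png'),(400,300)),cv2.resize(im,(400,300))]))
E
```

```text
down t7.08 [0.5358 0.2678 0.0292] F [ 0.5  0.2 -0.4] M [0.11 0.09 0.01] w0.0919 j7 2.20
grip t8.15 [0.5351 0.2675 0.0289] F [-2.4 -0.9  5.1] M [-0.05  0.58  0.02] w0.0219 j7 2.20
lift t9.21 [0.5345 0.2669 0.1985] F [-0.1  0.1 -2.3] M [0.1  0.09 0.02] w0.0224 j7 2.25
rest t9.41 [0.5347 0.2672 0.1986] F [ 0.5 -0.5 -2.9] M [0.08 0.03 0.  ] w0.0217 j7 2.25
over t10.84 [ 0.6045 -0.0402  0.1999] F [-0.6  1.4 -1.7] M [ 0.04 -0.02  0.01] w0.0222 j7 1.64
low t11.69 [ 0.6052 -0.0419  0.1508] F [ 0.4  0.5 -2.2] M [ 0.01  0.01 -0.02] w0.0219 j7 1.65
held lid_grip [([0.6038, -0.0401, 0.1608], 0.89), ([0.5141, 0.1449, 0.04], 0.69)]
held bolt_tip [([0.6068, -0.0053, 0.1429], 0.58)]
```

View pics/held_g.png

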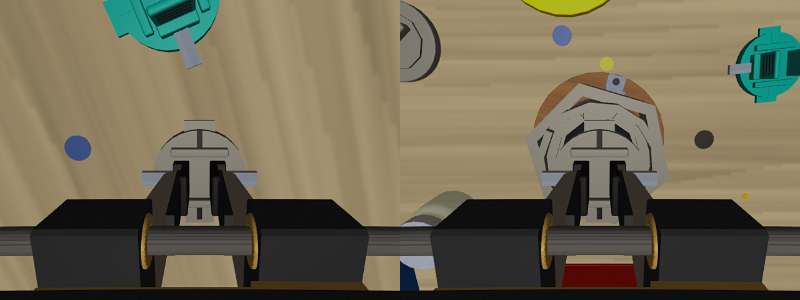

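```bash
python3 - <<'E'
from h import *
L=cloud('held'); c=np.array([.6047,-.0419])
for z in np.arange(.12,.152,.002): print(round(z,3),len(near(L,c,(0,.06),z,z+.002)),end='; ')
print()
for nm,rg,z0,z1 in (('lug',(.036,.045),.129,.135),('bolt',(.034,.05),.139,.147)):
    Q=near(L,c,rg,z0,z1); print(nm,len(Q),Q.mean(0).round(4) if len(Q) else '',cv2.minAreaRect((Q[:,:2]*1000).astype(np.float32)) if len(Q)>10 else '')
Q=near(L,c,(0,.034),.134,.142)
A=np.c_[np.ones(len(Q)),Q[:,:2]-c]; x,*_=np.linalg.lstsq(A,Q[:,2],rcond=None); res=Q[:,2]-A@x; k=abs(res)<.0015
x,*_=np.linalg.lstsq(A[k],Q[k,2],rcond=None); print('plane',len(Q),k.sum(),x)
E
```

```text
0.12 0; 0.122 0; 0.124 0; 0.126 30; 0.128 87; 0.13 846; 0.132 320; 0.134 126; 0.136 5360; 0.138 1888; 0.14 377; 0.142 2517; 0.144 729; 0.146 194; 0.148 271; 0.15 68; 
lug 788 [ 0.5946 -0.0408  0.1315] ((605.1642456054688, -40.994911193847656), (22.02155113220215, 80.43025207519531), 89.7351303100586)
bolt 750 [ 0.6044 -0.0365  0.1432] ((604.9125366210938, -40.84543228149414), (81.69244384765625, 10.747746467590332), 89.77845764160156)
plane 7547 6914 [ 0.13760053  0.00123918 -0.00072772]
```

```bash
python3 - <<'E'
from h import *
T=[.6043,-.0429]
env.movel([*T,.140],rate=.05); env.pause(.2); s=st('pre'); f0=s['wrist_force'].copy()
z=.140
while z>.1125:
    z-=.001 if z>.119 else .0005
    env.movel([*T,z],rate=.02); s=env.sense(); f=s['wrist_force']-f0
    print('%.4f %.4f'%(z,s['ee_pos'][2]),np.round(f,1),np.round(s['ee_pos'][:2],4),np.round(s['moment'],2))
    if f[2]>9 or np.hypot(f[0],f[1])>6: break
st('end')
E
```

```text
pre t12.39 [ 0.6044 -0.0429  0.1401] F [-1.   0.7 -1.8] M [ 0.01 -0.02  0.03] w0.0216 j7 1.65
0.1390 0.1390 [ 0.5  0.2 -0.9] [ 0.6043 -0.0429] [ 0.02 -0.06 -0.01]
0.1380 0.1379 [ 0.1 -1.2 -0.5] [ 0.6042 -0.0429] [ 0.06  0.06 -0.01]
0.1370 0.1369 [ 1.3 -0.6 -0.7] [ 0.6043 -0.0429] [ 0.   -0.    0.02]
0.1360 0.1359 [ 1.2 -0.6 -0. ] [ 0.6043 -0.0429] [ 0.06  0.05 -0.01]
0.1350 0.1349 [ 1.  -0.7  0.5] [ 0.6042 -0.0429] [0.05 0.03 0.  ]
0.1340 0.1339 [ 1.  -0.6  0.2] [ 0.6043 -0.0429] [ 0.04  0.04 -0.01]
0.1330 0.1329 [ 1.3 -1.1  0.4] [ 0.6042 -0.0429] [ 0.03  0.05 -0.04]
0.1320 0.1319 [ 1.2 -0.6  0.3] [ 0.6042 -0.0429] [-0.   -0.02 -0.05]
0.1310 0.1309 [ 1.1 -0.4  0.3] [ 0.6043 -0.0429] [ 0.01 -0.02 -0.  ]
0.1300 0.1299 [1.2 0.1 0.1] [ 0.6042 -0.0429] [0.05 0.03 0.01]
0.1290 0.1289 [ 1.  -0.7  0.6] [ 0.6042 -0.0429] [0.01 0.02 0.02]
0.1280 0.1279 [ 0.9 -0.1 -0.4] [ 0.6043 -0.0429] [ 0.03 -0.05  0.01]
0.1270 0.1269 [ 1.1 -0.9  0.2] [ 0.6042 -0.0429] [ 0.04  0.05 -0.01]
0.1260 0.1259 [ 0.9 -0.9 -0.9] [ 0.6043 -0.0429] [0.06 0.05 0.  ]
0.1250 0.1249 [ 0.8 -0.5 -0.3] [ 0.6042 -0.0429] [0.01 
[... 484 characters left out ...]
01]
0.1180 0.1180 [ 0.7 -1.   0.3] [ 0.6043 -0.0429] [-0.03  0.05  0.01]
0.1175 0.1175 [ 1.  -1.  -0.3] [ 0.6043 -0.0429] [0.04 0.01 0.02]
0.1170 0.1171 [ 0.9 -0.2  0.4] [ 0.6043 -0.0429] [ 0.05  0.04 -0.02]
0.1165 0.1167 [ 0.3 -0.6  1.8] [ 0.6044 -0.0429] [ 0.01  0.16 -0.01]
0.1160 0.1162 [-0.3 -0.5  3.3] [ 0.6044 -0.0429] [0.06 0.21 0.  ]
0.1155 0.1158 [-0.  -0.5  5.4] [ 0.6044 -0.0429] [0.08 0.29 0.02]
0.1150 0.1153 [-0.5 -1.6  6.5] [ 0.6044 -0.0429] [0.05 0.33 0.01]
0.1145 0.1148 [-0.5 -0.6  6.3] [ 0.6045 -0.0429] [ 0.03  0.43 -0.02]
0.1140 0.1145 [-1.2 -1.3  9.5] [ 0.6045 -0.0429] [0.1  0.52 0.  ]
end t20.14 [ 0.6045 -0.0429  0.1145] F [-2.1 -0.7  7.8] M [0.1  0.52 0.  ] w0.0222 j7 1.66
```

```bash
python3 - <<'E'
from h import *
T=[.6043,-.0429]; z=.1134
env.movel([*T,z],rate=.02); env.pause(.2); st('press')
a=89.8
while a>40:
    a-=3 if a>50 else 1.5
    env.movel([*T,z],R(a),rate=.02); s=env.sense(); f=s['wrist_force']; m=s['moment'][2]
    zz=s['tcp_rot'][:,2]; print('%.1f act %.1f'%(a,np.degrees(np.arctan2(zz[1],zz[0]))),'z%.4f'%s['ee_pos'][2],np.round(f,1),np.round(s['moment'],2),'t%.1f'%s['t'])
    if m>.4 or f[2]>16 or np.hypot(f[0],f[1])>8: break
    z+= .0003 if f[2]>13 else (-.0003 if f[2]<8 else 0)
st('end')
E
```

```text
press t20.59 [ 0.6045 -0.0429  0.1141] F [-3.1  0.4  7.9] M [ 0.03  0.63 -0.05] w0.0224 j7 1.66
86.8 act 86.8 z0.1142 [-1.7 -0.2  7.5] [0.05 0.48 0.08] t20.8
83.8 act 83.8 z0.1140 [-2.4  0.   8. ] [0.01 0.43 0.11] t21.1
80.8 act 80.8 z0.1141 [-0.9  0.4  7.8] [0.01 0.28 0.1 ] t21.3
77.8 act 77.8 z0.1139 [-1.3 -0.   8.9] [-0.04  0.21  0.09] t21.6
74.8 act 74.8 z0.1140 [-0.5  0.4  7.8] [-0.03  0.2   0.11] t21.8
71.8 act 71.8 z0.1137 [-0.5  0.3  8.3] [-0.01  0.17  0.09] t22.1
68.8 act 68.8 z0.1138 [-0.9  0.2  8.4] [0.03 0.18 0.12] t22.3
65.8 act 65.8 z0.1138 [0.2 0.4 8.5] [0.01 0.17 0.04] t22.6
62.8 act 62.8 z0.1138 [-0.1 -0.7  9.1] [-0.01  0.18  0.14] t22.8
59.8 act 59.8 z0.1138 [-0.2  0.4  8.1] [-0.01  0.08  0.1 ] t23.1
56.8 act 56.8 z0.1138 [0.6 0.1 7.8] [-0.    0.1   0.08] t23.3
53.8 act 53.8 z0.1136 [-0.2  0.3  9.1] [-0.06  0.17  0.1 ] t23.6
50.8 act 50.8 z0.1136 [-0.3  0.1  8.5] [-0.06  0.14  0.1 ] t23.8
47.8 act 47.8 z0.1137 [-0.  -0.6  8.4] [-0.06  0.17  0.14] t24.1
46.3 act 46.3 z0.1136 [-0.6 -0.5  9.7] [-0.1   0.13  0.17] t24.3
44.8 act 44.9 z0.1136 [-1.1 -0.2  9.9] [-0.09  0.25  0.29] t24.6
43.3 act 43.4 z0.1135 [-1.4 -1.1  9.3] [-0.21  0.5   0.41] t24.8
end t24.84 [ 0.6054 -0.0435  0.1135] F [-1.4 -1.1  9.3] M [-0.21  0.5   0.41] w0.0221 j7 0.96
```

```bash
python3 - <<'E'
from h import *
env.movel([.6045,-.0429,.1142],R(44.6),rate=.02); env.pause(.2); st('ease'); look('locked')
effector.release(); st('open')
env.movel([.6045,-.0429,.2],rate=.12); env.movel([.6045,-.0429,.25],rate=.2); env.pause(.3); st('up')
look('done',['lid_grip','bolt_tip'])
cv2.imwrite('pics/done_r.png',rectify('done',[.6047,-.0419],.11,.13,4600))
L=cloud('done'); c=np.array([.6047,-.0419])
Q=near(L,c,(0,.03),.132,.142); print('tabs',cv2.minAreaRect((Q[:,:2]*1000).astype(np.float32)),Q[:,2].max(),np.median(Q[:,2]))
Q=near(L,c,(.035,.055),.104,.1095)
Q=near(L,c,(0,.03),.098,.106); A=np.c_[np.ones(len(Q)),Q[:,:2]-c]; print('plug top plane',np.linalg.lstsq(A,Q[:,2],rcond=None)[0],len(Q))
E
```

```text
ease t25.29 [ 0.6054 -0.0435  0.1149] F [-0.3 -1.2  5.8] M [-0.25  0.11  0.09] w0.0220 j7 0.98
open t26.44 [ 0.6045 -0.0429  0.1142] F [ 0.5 -0.5  0.4] M [-0.05  0.01  0.07] w0.0920 j7 0.98
up t28.01 [ 0.604  -0.0429  0.2489] F [ 0.9  0.3 -0.4] M [-0.04  0.02 -0.01] w0.0924 j7 0.92
done lid_grip [([0.6069, -0.0424, 0.123], 0.68)]
done bolt_tip [([0.6399, -0.0119, 0.1042], 0.62)]
tabs ((605.3790283203125, -42.0428352355957), (39.27284240722656, 25.899824142456055), 45.036598205566406) 0.13964416482909675 0.1374380621199703
plug top plane [0.10198441 0.00315408 0.00325115] 2703
```

View pics/done_r.png

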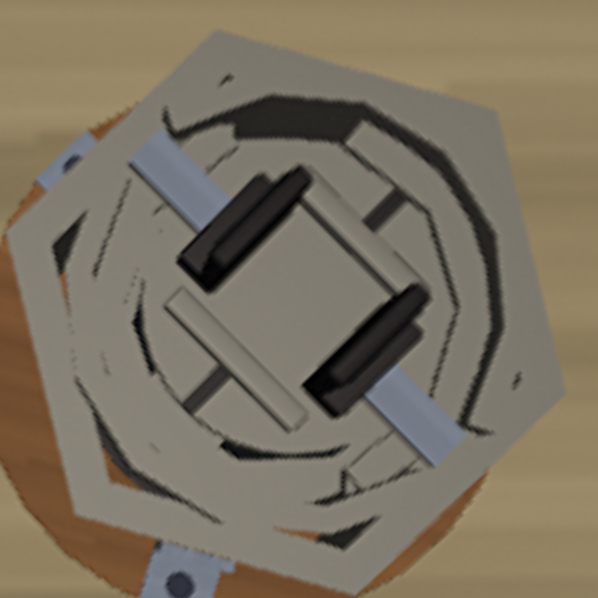

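The picture shows both bolts out in the notches, at px (165,165) and (435,435). The tabs measure 39.3 mm apart, the same as when free, and the lid is level at the right height. I'm handing in the job.

```bash
python3 -c "
from h import *
workorder.finish_job(); st('fin')"
```

```text
the job is handed in; nothing more can be done
the job is handed in; nothing more can be done
```

The polishing barrel is closed: the grey tab lid is locked in its mouth with both bolts out in the notches. I handed the job in at about 28 s on the robot's clock (limit 69 s); no verdict is reported.

- **Finding the gaps:** I measured the lid and barrel with the wrist camera's depth picture. The gaps were at about 0° in world axes and the notches at about 45°. The grip was 40 N, and the picture showed the bolts fully drawn in.
- **Fitting and turning:** After a 1 mm correction the lid dropped through the gaps on the first try, with no searching. I pressed it about 15 mm below the mouth with about 10 N and turned it 45° clockwise. It met the stop at 0.41 N m, and I let go there.
- **Last checks:**
  - The tabs measured 39.3 mm over their outer faces, the same as when free.
  - The lid axis was about 0.7 mm from the mouth's axis and the lid was turned to 45.0°.
  - The tab tops put the grip point about 26 mm above the mouth.
  - The tilt was about 0.005 rad.
  - The gripper was open and clear of the barrel.
- **Disagreements:** The network put the grip point at 23 mm above the mouth, which is below the 23.5 mm limit. I went by the depth measurement, since the network is only good to about 4 mm. The gripper also read 22 mm when squeezing tabs that should measure 25 mm, which caused no trouble.
- **Not checked:** I did not measure the other things on the bench again at the end. The arm was kept clear of them.

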